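# Set the locking dial and stamp the tub

### The job

Set the stamper for the tub that stands under its stamping head: pull the black dial up to unlock it, turn its white pointer to the mark of the same colour as that tub's lid, and push the dial fully back in. Then press the yellow treadle down to its stop, hold it there a moment and let it come back up. Never press the treadle before the dial is set and locked, and leave the tubs and everything else standing where they are.

Things in the scene. Friction and masses are not known exactly. Their poses are not given: they have to be found in the camera images.
- dial_grip (a point): grip point of the black dial: a disc 78 mm across with a bar on it, 70 mm long, 16 wide, 36 high, to be pinched across its width; white stripe and nose at the pointer end. On the dial's upright axis, 17 mm above the disc's top, 18 mm below the bar's top; 89 mm above the table with the dial in, 109 mm fully out. Moves with the dial; x axis along the bar to the pointer end, z up.
- dial_pull (a joint): how far the dial is pulled straight up, m: 0 = fully in (locked), 0.020 = fully out. It stays where it is left (about 4 N of friction). Below about 0.011 a pin sits between teeth and it must not be forced round; above, it turns. It goes in only with the pointer at one of the five marks; sloped teeth help over the last few degrees.
- dial_turn (a joint): pointer angle, rad, anticlockwise from above positive, limits +-1.36. The marks are coloured dots 20 mm across on the box's top, 60 mm from the axis: white 0 (where it starts, within 0.03), yellow +0.628, red +1.257, green -0.628 (no such tub), blue -1.257. When pushed in there is about 0.05 rad of play. Light friction (0.05 N m).
- control_box: grey control box, 150 x 150 x 45 mm, fixed to the table, carrying the dial over its centre; origin at the centre of its underside; its x axis points from the dial's axis to the white mark. Its place and yaw differ from run to run, and it may change sides with the treadle.
- treadle_pad (a point): where to press the yellow spring treadle, a plate 140 x 90 x 8 mm hinged low at its far end, its free end raised (about 65 mm high when up). The point is on its top face, mid-width, 115 mm from the hinge: about 59 mm above the table when up, 25 mm at the stop; going down it moves about 7 mm away from the hinge. Moves with the treadle.
- treadle_base: dark base plate of the treadle, 170 x 110 mm, 8 mm thick, fixed to the table; origin at the centre of its underside; x axis points from the treadle's free end to its hinge, which lies at x = +70 mm, 20 mm above the table.
- treadle (a joint): treadle angle, rad: 0 = up, 0.30 = down on its stop (plate level). A spring brings it back up; at the pad it takes about 3 N to start and 10 N at the stop. It drives the stamping head down to just above the lid.
- stamp_spot (a point): the point on the table right under the stamping head, on a thin round black mat; a grey column stands 95 mm beyond it, with an arm and the head over it (215 mm tall in all). The tub standing here (within 25 mm) is the one to be stamped.
- tub_blue_center (a point): lidded round tub, 100 mm wide, 90 mm tall, white with a flat blue lid and a blue band; origin at its centre, 45 mm above the table
- tub_yellow_center (a point): lidded round tub, 100 mm wide, 90 mm tall, white with a flat yellow lid and a yellow band; origin at its centre, 45 mm above the table
- tub_red_center (a point): lidded round tub, 100 mm wide, 90 mm tall, white with a flat red lid and a red band; origin at its centre, 45 mm above the table
- bowl_small: white mixing bowl, 150 mm wide, 70 mm tall; origin under its centre; to be left alone
- cup: white cup, 80 mm wide, 75 mm tall; origin under its centre; to be left alone
- jar: jar with a red lid, 76 mm wide, 120 mm tall; origin under its centre; to be left alone
- spatula_mid (a point): spatula with red handle lying flat on the table between dial and treadle; point at its middle; to be left alone
There are look-alikes about, which are no part of the job. There is more than one size of the part that bears tub_red_center; the job needs the largest. There is more than one size of the treadle_base; the one meant has the size given above.

How it is judged (in metres and radians):
On the way, in this order (a step that is already met when the one before it is completed fails the run):
1. the dial is pulled up, clear of its lock (at least 13 mm) (value of joint dial_pull above 0.013 m), for 0.1 s.
2. the dial points at the mark of the loaded tub's colour (within 0.14 rad) and is pushed fully in (within 3 mm) (((horizontal distance between tub_blue_center and stamp_spot below 0.025 m and value of joint dial_turn between -1.397 and -1.117 rad) or (horizontal distance between tub_yellow_center and stamp_spot below 0.025 m and value of joint dial_turn between 0.488 and 0.768 rad) or (horizontal distance between tub_red_center and stamp_spot below 0.025 m and value of joint dial_turn between 1.117 and 1.397 rad)) and value of joint dial_pull below 0.003 m), for 0.2 s.
3. the treadle is held down at its stop (0.27 rad or more) for 0.2 s (value of joint treadle above 0.27 rad), for 0.2 s.
At the end, for the whole second after the job is handed in: The tub that stood under the stamping head is still there (within 25 mm), the dial points at the mark of its lid's colour (within 0.14 rad) and is pushed in (within 3 mm), and the treadle is back up (under 0.03 rad) (all of step 2 and value of joint treadle below 0.03 rad); the robot touches nothing.
It fails at once if the dial is forced round while it is pushed in (under 4 mm out and over 0.2 rad from every mark) (value of joint dial_pull below 0.004 m and (value of joint dial_turn between -1.0566 and -0.8283 rad or value of joint dial_turn between -0.4283 and -0.2 rad or value of joint dial_turn between 0.2 and 0.4283 rad or value of joint dial_turn between 0.8283 and 1.0566 rad)).
It fails at once if the treadle is pressed (over 0.12 rad) while the dial is not set and locked at the loaded tub's mark (value of joint treadle above 0.12 rad and not (((horizontal distance between tub_blue_center and stamp_spot below 0.025 m and value of joint dial_turn between -1.397 and -1.117 rad) or (horizontal distance between tub_yellow_center and stamp_spot below 0.025 m and value of joint dial_turn between 0.488 and 0.768 rad) or (horizontal distance between tub_red_center and stamp_spot below 0.025 m and value of joint dial_turn between 1.117 and 1.397 rad)) and value of joint dial_pull below 0.003 m)).
It fails at once if a tub is shifted by more than 15 mm or tipped (distance of any of tub_blue_center, tub_yellow_center, tub_red_center from where it was at the start of the episode above 0.015 m or angle between any of tub_blue_center, tub_yellow_center, tub_red_center's own z axis and vertical above 0.3 rad).
It fails at once if the small bowl, the cup, the jar or the spatula is shifted by more than 30 mm (distance of any of bowl_small, cup, jar, spatula_mid from where it was at the start of the episode above 0.03 m).
It also fails if it takes over 54 s, if anything falls off the work surface, if the arm or the gripper's body presses on something with over 40 N, if the wrist force passes 120 N, or if a joint passes its speed limit or range.

### The arm

A 6-joint arm with a two-finger parallel gripper is mounted at the origin on the work surface. World frame = base frame: x ahead of the robot, y to its left, z up, the work surface at z = 0. Lengths are in m, angles in degrees, forces in N, time in s.
With the tool pointing down it reaches from about 0.3 to 0.75 m from the base axis. Payload 8.5 kg.
Tool frame: the origin (TCP) lies midway between the tips of the shut fingers; the grasp point (between the pads) lies env.tcp_to_grasp behind it (env.tcp_to_grasp is the distance from the TCP to the grasp point, in m); z points along the fingers, y is the line along which they close (so a half turn about z gives the same grasp; the last joint's range is limited). The gripper opens to 85 mm and grips with 20 to 120 N. Pads are 22 mm wide; open, the fingers measure 114 mm over their backs; the gripper's body (76 mm by 85 mm) begins 54 mm behind the grasp point. The pads swing forward as they close: fully open they stand 13 mm farther back than shut.
Start: joints at [-87.909, 21.807, 74.336, -0, 83.858, -12.336], TCP at [0.137, -0.533, 0.231] pointing down, gripper open.
Joint ranges: [-178.18, 178.18], [-50.72, 133.34], [12.68, 142.11], [-81.47, 261.47], [9.98, 163.14], [-165.26, 165.26]. Speed limits (degrees/s): [136.94, 136.94, 180, 180, 180, 180].

### API

Orientations are given as a 3x3 rotation matrix whose columns are the frame's x, y, z axes.
In Python, from rig import observe, optics, job, env gives the robot as it stands. The module is installed in compiled form; this text tells all that it offers.
- The arm moves only by the shell command python3 -m jog 'ROWS' [FORCE]. ROWS is JSON, a list of rows, each a list of 7 numbers: the turn, a rotation vector about the tool's x, y, z in rad, then the shift along the tool's x, y, z in m, then the opening in per cent of the stroke, from 0 (shut) to 100 (fully open). A call has 1 to 10 rows; each row shifts and turns the commanded pose from where the row before left it, along the tool's axes as they then stand; what a row does not reach is not made up. A row lasts 1/8 s, in which the tool goes at most 62.5 mm and 10.7 degrees, less where a joint would pass 70% of its speed; a pose out of reach is approached as far as the arm can. A call is refused whole if a number of a shift passes 0.0625 or a number of a turn 0.188, either way. A call with a gripper value outside its range is refused whole. The fingers move at their own pace and stop on an object; FORCE is the grip in N (left out, the last holds). Time passes only in rows, so rows that do not move let the fingers close. It gives the time, the measured TCP pose, the force, the opening and the grip force at its end, in the units of the state.
- observe(): the state, without advancing time (a new reading comes with each control period).
- optics.get_image(name): name is "side" or "top"; returns a dict with "pixels" (384x512x3 uint8, red, green, blue), "mtx" (3x3 intrinsics, pixels), "dist_coeffs" ([k1, k2, p1, p2, k3] as OpenCV has them; the pictures are not rectified), "rvec" (rotation vector, rad) and "tvec" (3), from world to camera coordinates, as OpenCV has them. Camera axes: x right, y down, z forward; pixel columns grow to the right and rows downward; lengths in m; the calibration is good to about 2 mm. A picture is of the moment at which its call begins. There is no depth.
- job.close_job(): hands the job in; it is judged then, once.
The state is a dict: "time_s": time; "q": joint angles; "qvel": joint speeds; "joint_efforts": joint torques, N m; "position": TCP position; "tool_rot": TCP orientation; "ft_force": force on the tool from outside, world axes, zero at the start; "wrist_torque": the same for the moment, N m; "grip_width": finger opening in m; "gripper_force": force on a finger pad.
Only numpy, scipy, OpenCV 4.12 (cv2) and the standard library are available. Lean on these libraries where they do the work, as an engineer would, in place of code of your own. Each camera call takes 0.05 s, during which the arm holds its last target. There are 200 camera calls.

## Working session

There is one attempt and no reset: what is moved stays moved. The work goes in short steps, Python scripts to look and compute and a shell command to move; the robot and the scene stay as the last step left them, time stands still between calls to the robot, and variables do not carry over. Pictures are saved under pics/ and viewed, at most 10 in all, crops included, and the job is handed in when it is done.

```bash
mkdir -p pics
cat > h.py <<'E'
import numpy as np, cv2
from rig import observe, optics, job, env
def img(n):
    d=optics.get_image(n); return d
def save(d,name,crop=None,s=1):
    p=d["pixels"][:,:,::-1]
    if crop: x0,y0,x1,y1=crop; p=p[y0:y1,x0:x1]
    p=cv2.resize(p,None,fx=s,fy=s,interpolation=cv2.INTER_CUBIC); cv2.imwrite("pics/"+name,p)
def ray(d,u,v):
    K=np.array(d["mtx"],float);D=np.array(d["dist_coeffs"],float)
    R=cv2.Rodrigues(np.array(d["rvec"],float))[0];t=np.array(d["tvec"],float).ravel()
    n=cv2.undistortPoints(np.array([[[u,v]]],float),K,D)[0,0]
    return -R.T@t, R.T@np.array([n[0],n[1],1])
def at(d,u,v,z):
    c,r=ray(d,u,v); return c+r*(z-c[2])/r[2]
def pix(d,P):
    return cv2.projectPoints(np.array(P,float).reshape(-1,1,3),np.array(d["rvec"],float),np.array(d["tvec"],float),np.array(d["mtx"],float),np.array(d["dist_coeffs"],float))[0][:,0]
E
python3 - <<'E'
from h import *
for n in("top","side"):
    d=img(n); save(d,n+"0.png",s=1.56); c,r=ray(d,256,192); print(n,c,r)
s=observe();print(s["time_s"],s["position"],s["tool_rot"],s["grip_width"],env.tcp_to_grasp)
E
```

```text
top [ 0.41781451 -0.01395668  1.46897263] [ 0.13173096  0.01427885 -0.9915124 ]
side [0.48930358 0.73068725 0.83851939] [ 0.10393324 -0.72396609 -0.68228979]
0.1 [ 0.13701349 -0.53238724  0.23079968] [[ 9.68468601e-01  2.49135637e-01 -4.88345315e-05]
 [ 2.49135503e-01 -9.68467833e-01  1.24829881e-03]
 [ 2.63701046e-04 -1.22110462e-03 -9.99999220e-01]] 0.08534179171029177 0.0187
```

View pics/top0.png

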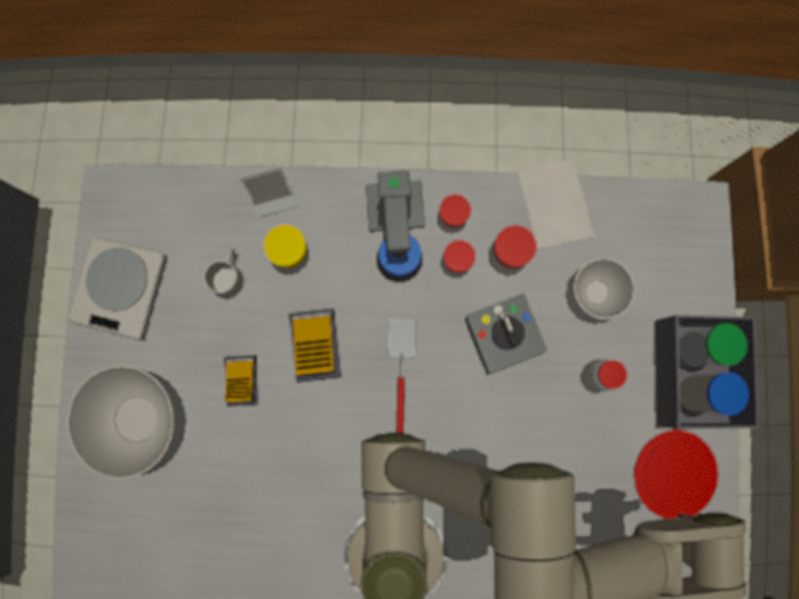

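View pics/side0.png

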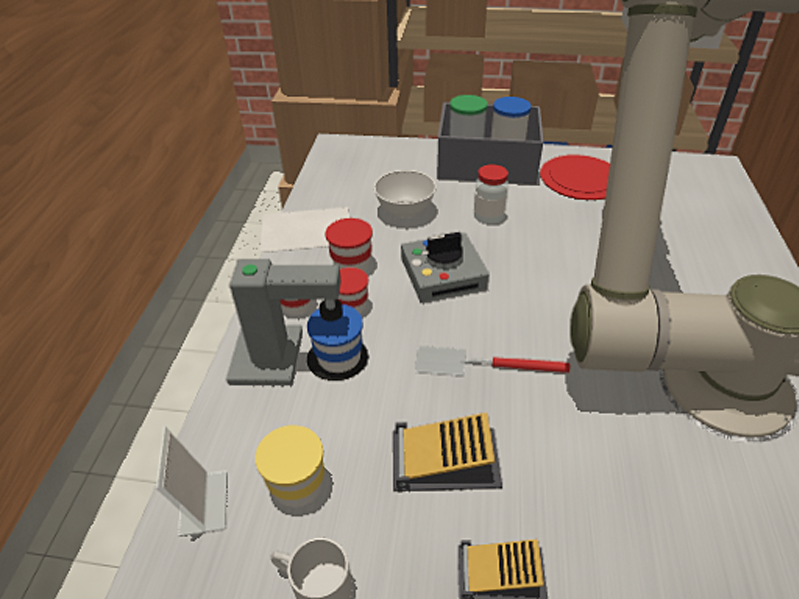

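Candidates, in viewed pixels:
- **Treadle:** the top view shows a large one at (314,344) and a small one at (240,380). I take the large one.
- **Dial:** there is only one, at (507,332).
- **Tub under the head:** blue, at (400,256). The blue container in the crate at (728,394) and the red ones at (515,247), (455,210), (459,257), (611,374) and (676,473) are not under the head.

Next is a close crop of the dial and treadle.

Run:
```python
from h import *
d=img("top"); 
p=d["pixels"][:,:,::-1]
a=cv2.resize(p[180:250,285:360],(600,560),interpolation=cv2.INTER_CUBIC)
b=cv2.resize(p[190:265,135:225],(720,600),interpolation=cv2.INTER_CUBIC)
cv2.imwrite("pics/dial.png",a);cv2.imwrite("pics/tr.png",b)
```

```text
(no output)
```

View pics/dial.png

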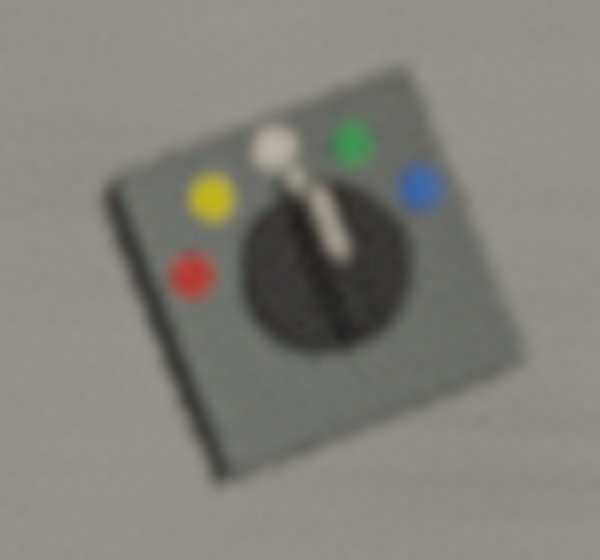

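View pics/tr.png

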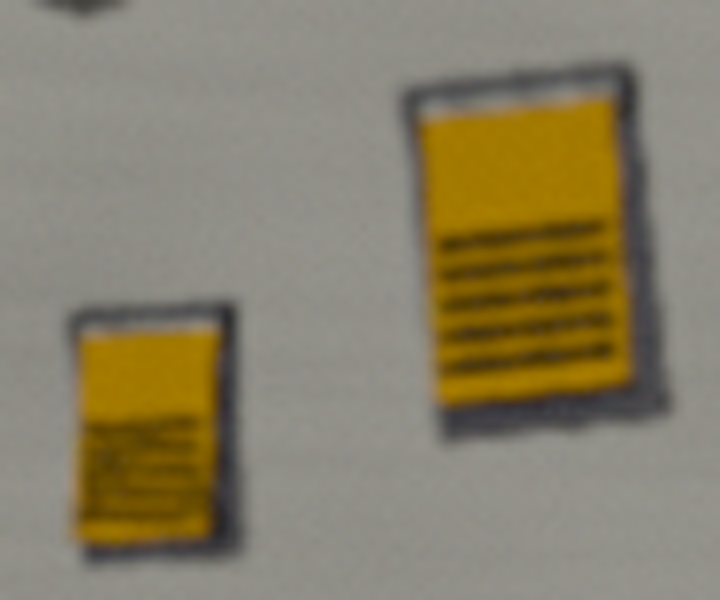

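Run:
```python
from h import *
d=img("top"); q=img("side")
o=lambda u,v,x,y:((u+.5)/8-.5+x,(v+.5)/8-.5+y)
A=lambda u,v,z:at(d,*o(u,v,285,180),z)[:2]
B=lambda u,v,z:at(d,*o(u,v,135,190),z)[:2]
P=np.array([A(*c,.045) for c in [(193,276),(213,197),(274,148),(353,145),(420,187)]])
ang=np.array([1.257,.628,0,-.628,-1.257])
from scipy.optimize import least_squares
f=lambda p:(P-p[:2]-.06*np.c_[np.cos(ang+p[2]),np.sin(ang+p[2])]).ravel()
r=least_squares(f,[.5,-.2,0]);print("box",r.x,np.degrees(r.x[2]),abs(r.fun).max())
print("disc",A(327,267,.072))
print("box corners mean",np.mean([A(110,185,.045),A(405,65,.045),A(522,362,.045)],axis=0), (A(110,185,.045)+A(522,362,.045))/2)
fr=[B(437,403,.063),B(632,383,.063)];hi=[B(418,118,.03),B(617,97,.03)]
print("plate",fr,hi, np.linalg.norm(fr[0]-fr[1]))
bc=[B(405,90,.008),B(630,65,.008),B(668,412,.008),B(440,440,.008)]
print("base",bc,np.mean(bc,axis=0))
x=(np.mean(bc[:2],axis=0)-np.mean(bc[2:],axis=0));print(np.linalg.norm(x),np.degrees(np.arctan2(x[1],x[0])))
x/=np.linalg.norm(x);hinge=np.mean(bc,axis=0)+.07*x
print("pad",hinge-.109*x, "down",hinge-.115*x)
c=r.x;print("side pix bar top",pix(q,[c[0],c[1],.107])*1.56,"pad",pix(q,[*(hinge-.109*x),.059])*1.56)
s=observe();print(s["position"],s["time_s"])
for n,uv in dict(blue=(400,256),cup=(222,278)).items(): print(n,at(d,uv[0]/1.56,uv[1]/1.56,.09))
```

```text
box [ 0.53554203 -0.24944982  0.39103145] 22.40445199297768 0.0004469916375082067
disc [ 0.5341748  -0.24720776]
box corners mean [ 0.56603328 -0.26043708] [ 0.53323874 -0.24675029]
plate [array([0.4233541 , 0.24183663]), array([0.4352169 , 0.15406503])] [array([0.55514558, 0.26349   ]), array([0.56779135, 0.17077664])] 0.08856964017828732
base [array([0.5703751 , 0.27466646]), array([0.58549125, 0.16812665]), array([0.42294989, 0.14322583]), array([0.40641175, 0.24959925])] [0.496307   0.20890455]
0.1651530605833215 8.700994469315166
pad [0.45775584 0.20300471] down [0.45182489 0.20209704]
side pix bar top [[443.78476387 233.8776855 ]] pad [[471.57018347 438.56715011]]
[ 0.13701134 -0.53251241  0.23103236] 0.25
blue [0.70288077 0.00753225 0.09      ]
cup [0.639424   0.42064842 0.09      ]
```

The dial's axis is at about (0.535, -0.248) with yaw 22.4°. The treadle pad is at about (0.457, 0.203), and the blue tub is loaded. I'll fly over the dial first.

```bash
python3 -m jog '[[0,0,0,0.046,-0.018,0,100],[0,0,0,0.046,-0.018,0,100],[0,0,0,0.046,-0.018,0,100],[0,0,0,0.046,-0.018,0,100],[0,0,0,0.046,-0.018,0,100],[0,0,0,0.046,-0.018,0,100],[0,0,0,0.046,-0.018,0,100],[0,0,0,0.046,-0.018,0,100],[0,0,0,0.046,-0.018,0,100],[0,0,0,0.042,-0.014,0,100]]' 30
python3 -m jog '[[0,0,-0.14,0,0,0,60],[0,0,0,0,0,0,60],[0,0,0,0,0,0,60],[0,0,0,0,0,0,60]]'
cat > st.py <<'E'
from h import *
import sys
s=observe();R=np.array(s["tool_rot"]);p=np.array(s["position"])
print(s["time_s"],p.round(4),"yaw",np.degrees(np.arctan2(R[1,0],R[0,0])).round(2),"tilt",R[:,2].round(3),"F",np.round(s["ft_force"],1),"T",np.round(s["wrist_torque"],2),"w",round(s["grip_width"],4),"gf",np.round(s["gripper_force"],1),"q6",np.round(s["q"][5],1))
if len(sys.argv)>3: print("tool delta",(R.T@(np.array([float(a) for a in sys.argv[1:4]])-p)).round(4))
E
python3 st.py 0.535 -0.248 0.077
```

```text
time_s: 1.5
position: [0.5361, -0.2473, 0.2313]
tool_rot: [[0.968, 0.25, -0.0], [0.25, -0.968, 0.0], [-0.0, -0.0, -1.0]]
ft_force: [-0.6, -1.2, 0.4]
grip_width: 0.0852
gripper_force: 0.0
time_s: 2.0
position: [0.5345, -0.249, 0.2314]
tool_rot: [[0.925, 0.38, 0.0], [0.38, -0.925, -0.0], [0.0, 0.0, -1.0]]
ft_force: [-0.4, -0.1, 0.2]
grip_width: 0.0511
gripper_force: 0.0
2.0 [ 0.5345 -0.249   0.2314] yaw 22.32 tilt [ 0. -0. -1.] F [-0.4 -0.1  0.2] T [-0.06 -0.05  0.06] w 0.0511 gf 0.0 q6 31.2
tool delta [ 0.0008 -0.0007  0.1544]
```

```bash
python3 -m jog '[[0,0,0,0,0,0.03,60],[0,0,0,0,0,0.03,60],[0,0,0,0,0,0.03,60],[0,0,0,0,0,0.03,60],[0,0,0,0,0,0.02,60],[0,0,0,0,0,0.013,60],[0,0,0,0,0,0,60]]' | tail -4
python3 -m jog '[[0,0,0,0,0,0,0],[0,0,0,0,0,0,0],[0,0,0,0,0,0,0],[0,0,0,0,0,0,0],[0,0,0,0,0,0,0],[0,0,0,0,0,0,0],[0,0,0,0,0,0,0]]' 40 >/dev/null; python3 st.py
```

```text
tool_rot: [[0.925, 0.381, -0.001], [0.381, -0.925, 0.001], [-0.001, -0.001, -1.0]]
ft_force: [-0.6, -0.5, 0.5]
grip_width: 0.0511
gripper_force: 0.0
3.75 [ 0.5352 -0.2489  0.0793] yaw 22.44 tilt [ 0.001 -0.001 -1.   ] F [-0.5 -0.   6.1] T [-0.03  0.15 -0.04] w 0.015 gf 43.4 q6 31.1
```

```bash
python3 -m jog '[[0,0,0,0,0,-0.004,0],[0,0,0,0,0,-0.004,0],[0,0,0,0,0,-0.004,0],[0,0,0,0,0,-0.004,0],[0,0,0,0,0,-0.002,0],[0,0,0,0,0,0,0],[0,0,0,0,0,0,0]]' >/dev/null; python3 st.py
python3 - <<'E'
from h import *
save(img("side"),"s1.png",(245,130,330,200),8)
E
```

```text
4.625 [ 0.535  -0.2488  0.0968] yaw 22.45 tilt [ 0.001 -0.001 -1.   ] F [ 3.2 -2.9 -1. ] T [-0.58 -0.63 -0.07] w 0.0151 gf 42.6 q6 31.1
```

View pics/s1.png

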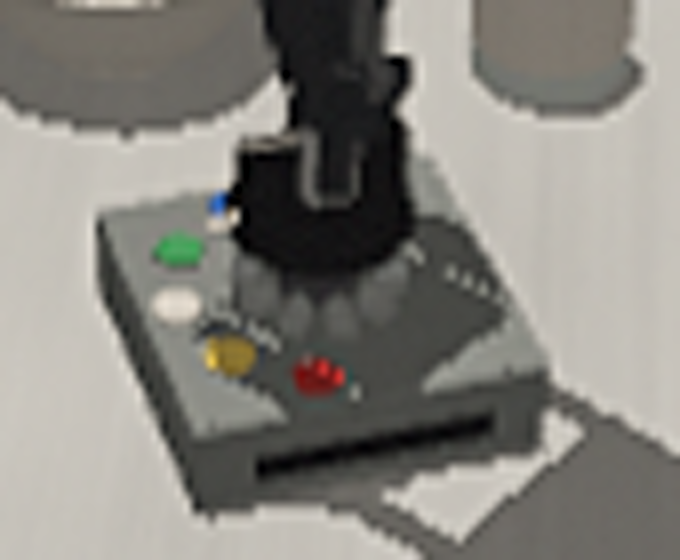

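The dial is up about 17.5 mm: its teeth show at crop (310,300) and the box stays in place. Now I turn it to blue.

```bash
python3 -m jog '[[0,0,0.14,0,0,0,0],[0,0,0.14,0,0,0,0],[0,0,0.14,0,0,0,0],[0,0,0.14,0,0,0,0],[0,0,0.14,0,0,0,0],[0,0,0.14,0,0,0,0],[0,0,0.14,0,0,0,0],[0,0,0.14,0,0,0,0],[0,0,0.137,0,0,0,0],[0,0,0,0,0,0,0]]' >/dev/null;python3 -m jog '[[0,0,0,0,0,0,0],[0,0,0,0,0,0,0]]' >/dev/null; python3 st.py 0.535 -0.2488 0.0968
python3 - <<'E'
from h import *
save(img("side"),"s2.png",(245,130,330,200),8)
E
```

```text
6.175 [ 0.5348 -0.2497  0.0968] yaw -49.58 tilt [ 0.    -0.002 -1.   ] F [ 2.1 -7.2 -0.3] T [-1.28 -0.33 -0.01] w 0.0151 gf 42.6 q6 103.2
tool delta [-0.0006 -0.0007 -0.    ]
```

View pics/s2.png

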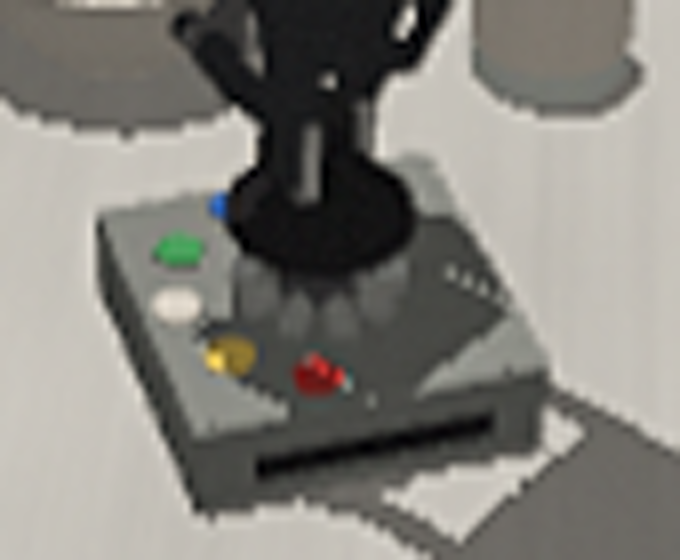

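The dial turned with the gripper and is on blue, with yaw -49.6°. Now I push it in.

```bash
python3 -m jog '[[0,0,0,0,0,0.004,0],[0,0,0,0,0,0.004,0],[0,0,0,0,0,0.004,0],[0,0,0,0,0,0.004,0],[0,0,0,0,0,0.002,0],[0,0,0,0,0,0.001,0],[0,0,0,0,0,0,0],[0,0,0,0,0,0,0]]' >/dev/null; python3 st.py
```

```text
7.225 [ 0.5349 -0.2498  0.0792] yaw -49.57 tilt [ 0.001 -0.003 -1.   ] F [-1.6 -5.5 10.7] T [-0.96  0.38 -0.05] w 0.0153 gf 44.3 q6 103.2
```

Back to z = 0.0793, where I gripped it. I'll push a little more to be sure, release and rise.

```bash
python3 -m jog '[[0,0,0,0,0,0.001,0],[0,0,0,0,0,0.001,0],[0,0,0,0,0,0,0],[0,0,0,0,0,0,0]]' >/dev/null; python3 st.py
python3 -m jog '[[0,0,0,0,0,0,60],[0,0,0,0,0,0,60],[0,0,0,0,0,0,60],[0,0,0,0,0,0,60],[0,0,0,0,0,-0.02,60],[0,0,0,0,0,-0.04,60],[0,0,0,0,0,-0.05,60],[0,0,0,0,0,-0.05,60],[0,0,0,0,0,0,60]]' >/dev/null; python3 st.py 0.4578 0.203 0.24
python3 - <<'E'
from h import *
save(img("side"),"s3.png",(245,130,330,200),8)
E
```

```text
7.725 [ 0.535  -0.2499  0.079 ] yaw -49.56 tilt [ 0.003 -0.004 -1.   ] F [-5.3 -2.7 24.9] T [-0.45  1.15 -0.07] w 0.015 gf 46.3 q6 103.1
8.85 [ 0.5358 -0.2492  0.2392] yaw -49.56 tilt [ 0.006 -0.004 -1.   ] F [-0.4  0.2  0.2] T [0.02 0.01 0.01] w 0.0514 gf 0.0 q6 103.2
tool delta [-0.3947 -0.2339 -0.0033]
```

View pics/s3.png

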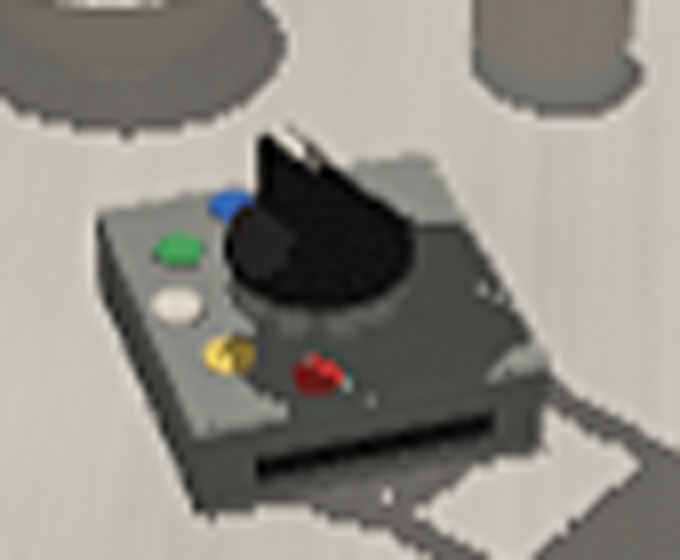

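The pointer now faces blue. Before the treadle, I check the dial's height against the initial picture.

Run:
```python
from h import *
d=img("side"); n=d["pixels"].astype(int).mean(2)
o=cv2.resize(cv2.imread("pics/side0.png"),(512,384),interpolation=cv2.INTER_AREA).astype(int).mean(2)
for u in (280,285,290): print(u,"old",o[158:174,u].round().astype(int),"new",n[158:174,u].round().astype(int))
print(pix(d,[[.535+.039*np.cos(a),-.249+.039*np.sin(a),z] for z in(.072,.092) for a in (1.2,1.57,2)]))
t=img("top");save(t,"t2.png",(285,180,360,250),8)
```

```text
280 old [ 18  19  18  14  25  35  34  32  29  23  51  82  85  77 102 135] new [31 38 36 37 28 17 17 19 17 11 55 91 95 87 72 70]
285 old [ 18  18  17  25  34  34  33  33  33  25  31  60  75  67  62 104] new [18 19 21 18 19 16 23 20 19 18 31 63 78 72 70 70]
290 old [ 19  17  19  29  33  33  34  32  24  25  62  77  63  61 102 137] new [19 21 17 17 21 18 18 20 12 22 70 95 79 69 71 70]
[[278.97976407 165.50791309]
 [283.35879854 166.3334335 ]
 [288.57310403 165.97507886]
 [279.13384217 160.53952929]
 [283.56388336 161.36088809]
 [288.83803423 161.0026478 ]]
```

View pics/t2.png

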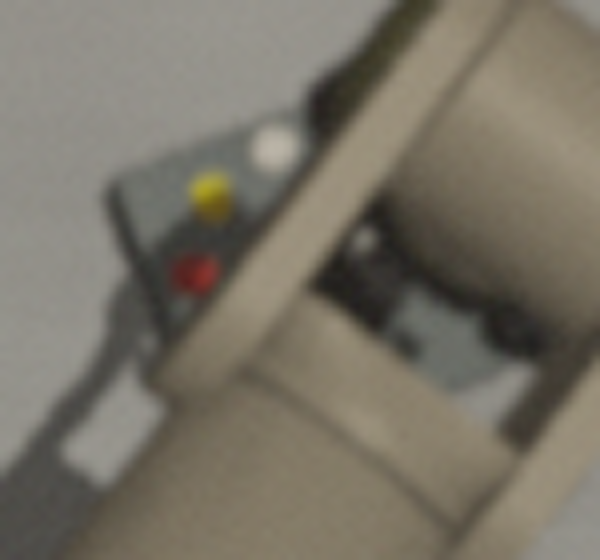

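The disc's edge matches the first picture to the pixel, so the dial is fully in. Next I turn the wrist back and shut the fingers.

```bash
python3 -m jog '[[0,0,-0.17,0,0,0,0],[0,0,-0.17,0,0,0,0],[0,0,-0.17,0,0,0,0],[0,0,-0.17,0,0,0,0],[0,0,-0.17,0,0,0,0],[0,0,-0.17,0,0,0,0],[0,0,0,0,0,0,0]]' >/dev/null; python3 st.py 0.4578 0.203 0.24
```

```text
9.875 [ 0.5345 -0.2483  0.2338] yaw 8.78 tilt [-0.002  0.002 -1.   ] F [-0.3 -0.4 -0.2] T [ 0.04 -0.04 -0.04] w 0.0 gf 0.0 q6 44.8
tool delta [-0.0069 -0.4578 -0.0052]
```

```bash
python3 -m jog '[[0,0,0,-0.001,-0.046,0,0],[0,0,0,-0.001,-0.046,0,0],[0,0,0,-0.001,-0.046,0,0],[0,0,0,-0.001,-0.046,0,0],[0,0,0,-0.001,-0.046,0,0],[0,0,0,-0.001,-0.046,0,0],[0,0,0,-0.001,-0.046,0,0],[0,0,0,0,-0.046,0,0],[0,0,0,0,-0.046,0,0],[0,0,0,0,-0.046,0,0]]' >/dev/null;  python3 -m jog '[[0,0,0,0,0,0,0],[0,0,0,0,0,0,0]]' >/dev/null; python3 st.py 0.4565 0.203 0.07
```

```text
11.375 [0.4568 0.2045 0.2348] yaw 8.76 tilt [-0.001 -0.001 -1.   ] F [-0.2  0.8  0.2] T [ 0.   -0.05 -0.03] w -0.0 gf 0.0 q6 91.8
tool delta [-0.0004  0.0014  0.1648]
```

```bash
python3 -m jog '[[0,0,0,0,0.001,0.04,0],[0,0,0,0,0,0.04,0],[0,0,0,0,0,0.04,0],[0,0,0,0,0,0.03,0],[0,0,0,0,0,0.012,0],[0,0,0,0,0,0,0]]' |grep ft; python3 st.py
python3 -m jog '[[0,0,0,-0.001,0,0.007,0],[0,0,0,-0.001,0,0.007,0],[0,0,0,-0.001,0,0.007,0],[0,0,0,-0.001,0,0.007,0],[0,0,0,-0.001,0,0.007,0],[0,0,0,-0.001,0,0.006,0],[0,0,0,0,0,0.004,0],[0,0,0,0,0,0,0]]'|grep ft; python3 st.py
```

```text
ft_force: [1.0, -0.3, 0.5]
12.125 [0.4573 0.2032 0.0733] yaw 8.77 tilt [-0.001 -0.    -1.   ] F [ 1.  -0.3  0.5] T [ 0.    0.   -0.03] w 0.0003 gf 0.0 q6 91.6
ft_force: [-3.7, -1.2, 8.8]
13.125 [0.4504 0.2029 0.0282] yaw 8.88 tilt [-0.002 -0.    -1.   ] F [-3.7 -1.2  8.8] T [-0.15  0.75  0.1 ] w 0.0002 gf 4.1 q6 91.6
```

```bash
python3 -m jog '[[0,0,0,0,0,0.002,0],[0,0,0,0,0,0.002,0],[0,0,0,0,0,0.001,0],[0,0,0,0,0,0,0],[0,0,0,0,0,0,0],[0,0,0,0,0,0,0]]'|grep ft; python3 st.py
```

```text
ft_force: [-6.4, -2.0, 16.2]
13.875 [0.4502 0.2029 0.0239] yaw 8.89 tilt [-0.001 -0.    -1.   ] F [-6.4 -2.  16.2] T [-0.33  1.23 -0.03] w 0.0003 gf 7.8 q6 91.6
```

```bash
python3 -m jog '[[0,0,0,0,0,0.001,0],[0,0,0,0,0,0.001,0],[0,0,0,0,0,0,0],[0,0,0,0,0,0,0],[0,0,0,0,0,0,0],[0,0,0,0,0,0,0]]'|grep ft; python3 st.py;  python3 - <<'E'
from h import *
save(img("side"),"s4.png",(180,180,330,330),4)
E
```

```text
ft_force: [-12.6, -4.2, 39.4]
14.625 [0.4503 0.2029 0.0237] yaw 8.91 tilt [ 0. -0. -1.] F [-12.6  -4.2  39.4] T [-0.63  2.29 -0.03] w 0.0001 gf 19.4 q6 91.6
```

View pics/s4.png

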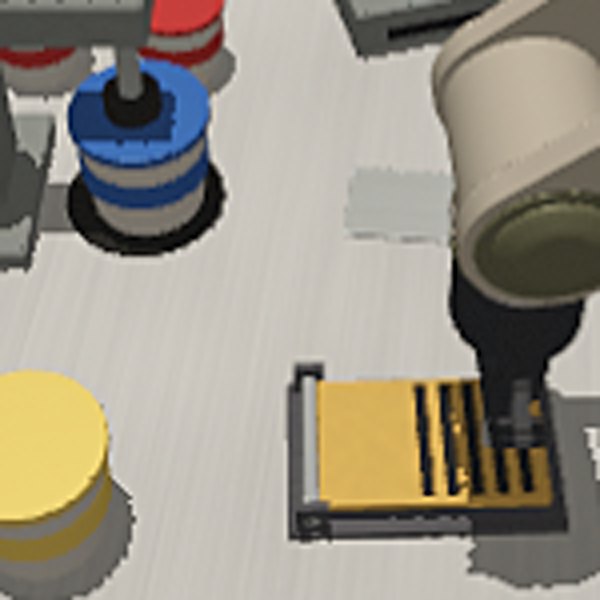

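The plate is level on its stop and the force rose steeply, so it is fully down. The head is down on the blue lid at (130,105). Now I rise clear.

```bash
python3 -m jog '[[0,0,0,0,0,-0.006,0],[0,0,0,0.002,0,-0.01,0],[0,0,0,0.002,0,-0.01,0],[0,0,0,0.002,0,-0.012,0],[0,0,0,0,0,-0.03,0],[0,0,0,0,0,-0.05,0],[0,0,0,0,0,-0.05,0],[0,0,0,0,0,0,0],[0,0,0,0,0,0,0],[0,0,0,0,0,0,0]]'|grep ft; python3 st.py;  python3 - <<'E'
from h import *
save(img("side"),"s5.png",(180,130,330,330),3)
E
```

```text
ft_force: [0.0, 0.3, 0.4]
15.925 [0.4566 0.2037 0.188 ] yaw 8.86 tilt [-0.003 -0.    -1.   ] F [0.  0.3 0.4] T [ 0.02 -0.03  0.02] w 0.0001 gf 0.0 q6 91.6
```

View pics/s5.png

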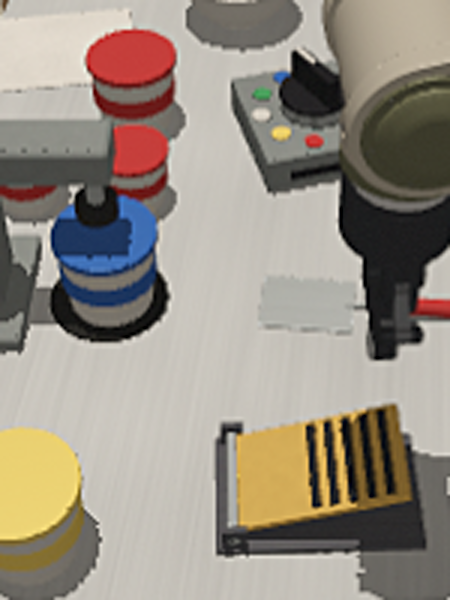

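The treadle is back up at (320,465), the dial is on blue at (315,85), and the gripper is clear.

```bash
python3 -c "from rig import job; print(job.close_job())"
```

```text
the job is handed in; nothing more can be done
None
```

I set the dial to blue for the blue tub under the head and pushed it fully in. I then pressed the treadle to its stop, held it and let it back up, and handed the job in at about 16 s; the verdict was not shown.

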